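# Walk the steel setup block round to the fence

### The job

Square the heavy steel block up to the aluminium fence, so that a model car's side can be glued against it: walk it round with fingertip pushes at its corners until a long side faces the fence, keeping it off the fence while it is still skewed, and then push it up until that long side sits flush against the fence, about halfway along it. Only push the block along the desk: do not grip, tip or lift it. Leave the model car, the mouse, the gear motor and the screwdriver where they are.

Things in the scene. Friction and masses are not known exactly. Their poses are not given: they have to be found in the camera images.
- fence: Straight aluminium profile screwed to the desk, fixed, 260 mm long, 40 mm high, 40 mm deep. Origin at desk level under the middle of its near face, the flat upright face that looks back towards the robot. x points level into the fence, y along it, z up; the near face is the plane x = 0, from y = -130 to +130 mm.
- block: Loose rectangular steel block, 0.7 to 1 kg, 110 mm long, 40 wide over its two long sides, 32 high, dark holes in its top. Origin: centre of its underside; y is its long axis, x points out of a long side, z up. Starts in front of the fence, 43 to 90 degrees askew either way; the long sides are alike, either may face the fence. It slides at about 3 to 10 N and stops when no longer pushed.
- land_a: Flat ground pad (104 x 26 mm, 2 mm proud) that is part of the block: its long side towards the block's -x. Same origin and axes as the block (underside centre).
- land_b: The like pad on the block's other long side, towards +x. Same origin and axes as the block (underside centre).
- car: Loose laser-cut plywood model car, 160 mm long (its x), 74 mm wide, 64 mm high; origin under its centre at desk level. A bystander, beside the work on the fence's +y side.
- mouse: Loose black computer mouse, 100 x 56 x 32 mm, origin under its centre. A bystander on the fence's -y side.
- gearmotor: Loose small yellow and steel gear motor, 70 mm long (its x), 22 mm wide, 31 mm high with its shaft; origin at desk level, under its middle. A bystander on the fence's -y side.
- screwdriver: Loose screwdriver lying behind the fence, along its own x. A bystander.
Things that resemble listed ones, but are neither listed nor needed, are in the scene too. Leave any pink look-alike of the block alone.

How it is judged:
On the way:
1. the block faces the fence (long side within 12 degrees of parallel) while still more than 4 mm clear of it (angle between the y axis of block and the y axis of fence, either way round below 0.21 rad and x of block in the frame of fence below -0.024 m), for 0.1 s.
At the end, for the whole second after the job is handed in: A long side of the block is flush against the fence (parallel within 2.5 degrees, its middle within 3 mm of the face), the block's centre is within 30 mm of the middle of the fence, and it lies flat and still on the desk (angle between the y axis of block and the y axis of fence, either way round below 0.045 rad and x of block in the frame of fence between -0.023 and -0.017 m and y of block in the frame of fence between -0.03 and 0.03 m and height (world z) of block below 0.004 m and angle between block's own z axis and vertical below 0.05 rad and linear speed of block below 0.01 m/s); the robot touches nothing.
It fails at once if the block is lifted (over 5 mm) or tipped (over 7 degrees) (height (world z) of block above 0.005 m or angle between block's own z axis and vertical above 0.12 rad).
It fails at once if the block is pinched: fingers press on both of its long sides at once (contact force between the fingers and land_a above 1 N and contact force between the fingers and land_b above 1 N).
It fails at once if the block is pressed against the fence while more than 17 degrees askew of it (contact force between block and fence above 1 N and angle between the y axis of block and the y axis of fence, either way round above 0.3 rad).
It fails at once if a bystander (car, mouse, gear motor, screwdriver) is moved more than 15 mm (distance of any of car, mouse, gearmotor, screwdriver from where it was at the start of the episode above 0.015 m).
It also fails if it takes over 61 s, if anything falls off the work surface, if the arm or the gripper's body presses on something with over 40 N, if the wrist force passes 120 N, or if a joint passes its speed limit or range.

### The arm

A 6-joint arm with a two-finger parallel gripper is mounted at the origin on the work surface. World frame = base frame: x ahead of the robot, y to its left, z up, the work surface at z = 0. Lengths are in m, angles in rad, forces in N, time in s.
With the tool pointing down it reaches from about 0.375 to 0.925 m from the base axis. Payload 5.7 kg.
Tool frame: the origin (TCP) lies at the very end of the fingers, on their centre line; the grasp point (between the pads) lies 19 mm behind it; z points along the fingers, y is the line along which they close (so a half turn about z gives the same grasp; the last joint's range is limited). The gripper opens to 85 mm and grips with 20 to 120 N. Pads are 22 mm wide; open, the fingers measure 114 mm over their backs; the gripper's body (76 mm by 85 mm) begins 54 mm behind the grasp point. The pads swing forward as they close: fully open they stand 13 mm farther back than shut.
Start: joints at [-1.343, 0.359, 1.51, -0, 1.272, -0.115], TCP at [0.202, -0.565, 0.231] pointing down, gripper open.
Joint ranges: [-2.97, 2.97], [-1.01, 2.36], [0.21, 2.38], [-0.96, 4.11], [0.2, 2.71], [-2.98, 2.98]. Speed limits (rad/s): [2.39, 2.39, 3.14, 3.14, 3.14, 3.14].

### API

Orientations are given as a unit quaternion [w, x, y, z].
In Python, from plant import * gives the robot as it stands. The module is installed in compiled form; this text tells all that it offers. Calls block until the motion is done:
- move_ptp(position, orientation): joint-space move of the TCP to a pose.
- move_linear(position, velocity=0.15, attitude=None, until_force=None): straight line of the TCP; attitude=None keeps the orientation; velocity is the mean speed in m/s. With until_force (N) it stops when the force on the tool has changed by that much, and returns True; else False.
- move_j(angles): joint-space move.
- open_gripper() and gripper_close(): open the fingers fully, or close them until they stop; the grip force is fixed at half the most.
- hold(seconds).
- solve_ik(position, orientation): joint angles nearest the present ones, or None.
- read_camera(name): name is "scene" or "top" or "wrist"; returns a dict with "img" (480x640x3 uint8, blue, green, red), "intrinsics" (3x3 intrinsics, pixels), "eye" and "orientation" of the camera in the world. Camera axes: x right, y down, z forward; pixel columns grow to the right and rows downward; lengths in m; the calibration is good to about 2 mm. A picture is of the moment at which its call begins. There is no depth.
A pose or a line that the arm cannot do raises IKError and nothing moves.
- close_job(): hands the job in; it is judged then, once.
Trained networks look in the newest picture that a camera, given by its name, has taken for a name from the list of things; names that differ only in an ending like _2 or _b are one class to them, and where a whole thing is asked for, a point or a joint stands for the part that bears it (a point fixed in the world has none). Each returns a list of dicts, best first, with "conf" (0 to 1); they miss things now and then, are a little off and sometimes report something else, mostly with a low value. They report only what shows in the picture. A call takes as long as a camera call. They do not tell look-alikes from the thing itself.
- search_frame(camera, label): "box" ([left, top, right, bottom] in pixels, round what is visible of it).
- landmark_of(camera, label): "pixel" ([column, row] in pixels: a listed point, or the origin of a listed thing).
Readings, each from a call of its own:
- get_time(): time.
- get_qpos(): joint angles.
- get_qd(): joint speeds.
- get_effort(): joint torques, N m.
- get_eef_pos(): TCP position.
- get_tcp_rot(): TCP orientation.
- get_force(): force on the tool from outside, world axes, zero at the start.
- get_torque(): the same for the moment, N m.
- get_grip_width(): finger opening in m.
- get_finger_force(): force on a finger pad.
Only numpy, scipy, OpenCV 4.12 (cv2) and the standard library are available. Lean on these libraries where they do the work, as an engineer would, in place of code of your own. Each camera call takes 0.05 s, during which the arm holds its last target. There are 200 camera calls.

## Working session

There is one attempt and no reset: what is moved stays moved. The work goes in short steps, each a Python script; the robot and the scene stay as the last script left them, time stands still between calls to the robot, and variables do not carry over. Pictures are saved under pics/ and viewed, at most 10 in all, crops included, and the job is handed in when it is done.

```bash
mkdir -p pics
python3 - <<'E'
from plant import *
import cv2
for c in ("top","scene"):
    r=read_camera(c); cv2.imwrite(f"pics/{c}0.png",r["img"]); print(c,r["intrinsics"],r["eye"],r["orientation"])
    for l in ("block","fence","car","mouse","gearmotor","screwdriver","land_a"):
        print(l,[(d["conf"],d["box"]) for d in search_frame(c,l)][:3],[(d["conf"],d["pixel"]) for d in landmark_of(c,l)][:3])
print(get_time(),get_tcp_rot())
E
```

```text
top [[533.10510423   0.         323.43761717]
 [  0.         533.10510423 244.05384393]
 [  0.           0.           1.        ]] [0.52319587 0.03813045 0.88379644] [ 0.01979285 -0.70169211  0.71085892 -0.04377235]
block [(0.72, [354.9, 234.4, 420.1, 299.8]), (0.7, [439.7, 317.7, 502.6, 387.3]), (0.61, [344.6, 342.6, 391.1, 412.3])] [(0.96, [367.7, 374.3]), (0.74, [506.1, 258.6]), (0.66, [465.7, 353.1])]
fence [(0.95, [273.9, 143.2, 436.9, 215.9]), (0.47, [359.9, 254.4, 399.4, 299.6])] [(0.95, [355.2, 198.7])]
car [(0.74, [171.4, 203.5, 247.4, 305.4])] [(0.98, [210.5, 254.5])]
mouse [(0.96, [489.1, 228.2, 532.9, 285.4])] [(0.57, [507.8, 260.0]), (0.31, [384.4, 268.0])]
gearmotor [(0.9, [495.0, 151.7, 513.6, 198.0])] [(0.67, [500.6, 169.7])]
screwdriver [(0.7, [272.3, 120.8, 387.0, 148.1])] []
land_a [(0.83, [442.6, 320.0, 480.6, 371.7]), (0.54, [344.5, 339.8, 373.5, 399.3]), (0.53, [359.2, 254.3, 395.3, 296.3])] [(0.65, [384.9, 271.4]), (0.57, [466.0, 352.1])]
scene [[498.73057252   0.         316.43235342]
 [  0.         498.73057252 236.92419043]
 [  0.           0.           1.  
[... 297 characters left out ...]
[(0.82, [293.3, 232.7, 401.3, 349.9]), (0.65, [376.3, 267.7, 422.0, 339.7])] [(0.8, [334.9, 293.0]), (0.16, [179.7, 352.2])]
car [(0.57, [328.1, 182.0, 408.4, 232.5])] [(0.58, [367.1, 217.2])]
mouse [(0.74, [139.6, 321.7, 209.4, 374.0])] [(0.87, [179.1, 352.3])]
gearmotor [(0.73, [220.4, 373.8, 270.7, 412.5])] [(0.93, [244.0, 400.6]), (0.16, [270.3, 280.5])]
screwdriver [(0.65, [376.5, 266.9, 423.9, 341.5])] [(0.69, [402.1, 305.5])]
land_a [(0.88, [234.5, 269.3, 298.2, 283.7]), (0.72, [164.3, 253.9, 169.6, 299.0]), (0.58, [203.0, 220.3, 217.1, 248.7])] [(0.7, [265.7, 279.6]), (0.58, [156.4, 284.2]), (0.48, [220.0, 237.8])]
1.5 [-3.69909783e-05  9.85345873e-01  1.70568193e-01 -1.06775513e-05]
```

View pics/top0.png

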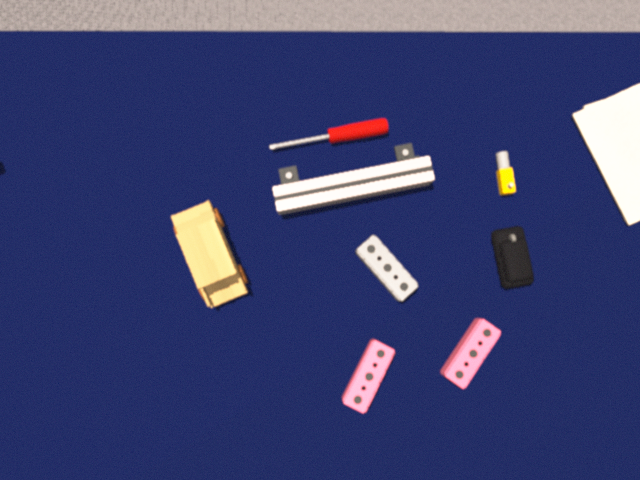

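View pics/scene0.png

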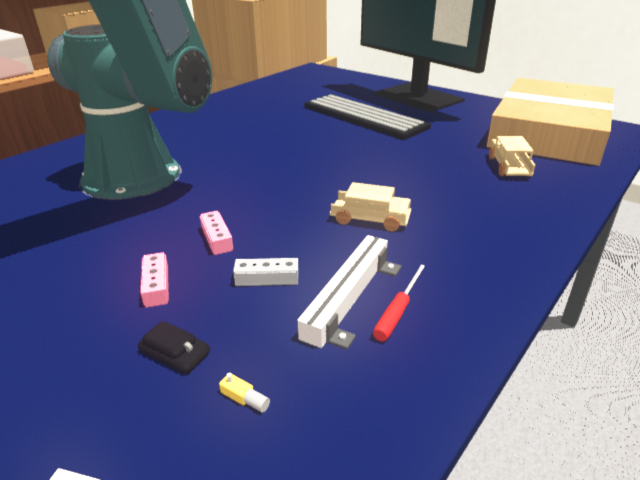

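The top view has the steel block at about (387,268), grey-white, roughly 60° askew. The fence's near face is centred near (355,198), the car is at (210,254), the mouse at (512,258), the gear motor at (504,175), and the pink look-alikes are at (368,375) and (471,353). Next I'll fit box silhouettes to get exact poses.

```bash
cat > h.py <<'E'
from plant import *
import numpy as np, cv2
from scipy.optimize import minimize
from scipy.spatial.transform import Rotation as R
def proj(r,P):
    q=r["orientation"]; M=R.from_quat([q[1],q[2],q[3],q[0]]).as_matrix()
    c=(np.asarray(P)-r["eye"])@M; p=c@np.asarray(r["intrinsics"]).T; return p[:,:2]/p[:,2:]
def unproj(r,px,z):
    q=r["orientation"]; M=R.from_quat([q[1],q[2],q[3],q[0]]).as_matrix()
    d=M@np.linalg.solve(r["intrinsics"],[px[0],px[1],1.]); return r["eye"]+d*(z-r["eye"][2])/d[2]
def box(p,dx,dy,dz):   # dx=(lo,hi)
    c,s=np.cos(p[2]),np.sin(p[2])
    return [[p[0]+c*x-s*y,p[1]+s*x+c*y,z] for x in dx for y in dy for z in (0,dz)]
def mask_near(r,px,rad):
    hsv=cv2.cvtColor(r["img"],cv2.COLOR_BGR2HSV)
    m=((hsv[...,1]<70)&(hsv[...,2]>95)).astype(np.uint8)
    m=cv2.morphologyEx(m,cv2.MORPH_CLOSE,np.ones((5,5)))
    m=cv2.morphologyEx(m,cv2.MORPH_OPEN,np.ones((9,9)))
    n,l,st,ce=cv2.connectedComponentsWithStats(m)
    c=[i for i in range(1,n) if np.hypot(*(ce[i]-px))<rad]
    if not c: return None
    i=max(c,key=lambda i:st[i,4])
    k=cv2.findContours((l==i).astype(np.uint8),cv2.RETR_EXTERNAL,cv2.CHAIN_APPROX_NONE)[0][0]
    return k, st[i,4]
def fit(r,k,p0,dims,S=4):
    hull=cv2.convexHull(k).astype(np.float32)
    o=hull.reshape(-1,2).min(0)-30; w=(hull.reshape(-1,2).max(0)-o+30)*S
    sh=(int(w[1]),int(w[0]))
    def draw(pts):
        im=np.zeros(sh,np.uint8); h=cv2.convexHull(((pts-o)*S*16).astype(np.int32).reshape(-1,1,2))
        cv2.fillConvexPoly(im,h,1,shift=4); return cv2.GaussianBlur(im*255.,(0,0),2*S) if 0 else im
    # contour passes through pixel centres: grow the hull by half a pixel
    c=hull.reshape(-1,2); A=draw(c); A=cv2.dilate(A,cv2.getStructuringElement(cv2.MORPH_ELLIPSE,(S+1,S+1)))
    def f(p):
        B=draw(proj(r,box(p,*dims))); return 1-(A&B).sum()/max(1,(A|B).sum())
    best=None
    for t in p0[2]:
        x0=np.array([p0[0],p0[1],t]); sx=np.array([x0,x0+[.012,0,0],x0+[0,.012,0],x0+[0,0,.2]])
        s=minimize(f,x0,method="Nelder-Mead",options=dict(initial_simplex=sx,xatol=1e-5,fatol=1e-5))
        if best is None or s.fun<best.fun: best=s
    return best.x,1-best.fun
BD=((-.02,.02),(-.055,.055),.032); FD=((0,.04),(-.13,.13),.04)
FENCE=None
try: FENCE=np.load("fence.npy")
except Exception: pass
def tof(p): # world xy(th) -> fence
    c,s=np.cos(FENCE[2]),np.sin(FENCE[2]); d=np.asarray(p[:2])-FENCE[:2]
    return np.array([c*d[0]+s*d[1],-s*d[0]+c*d[1]])
def tow(x,y):
    c,s=np.cos(FENCE[2]),np.sin(FENCE[2]); return np.array([FENCE[0]+c*x-s*y,FENCE[1]+s*x+c*y])
def see_block(guess_f,rad=45,save=None):
    """block pose in fence frame x,y,deg (deg in -90..90), IoU"""
    r=read_camera("top")
    if save: cv2.imwrite(save,r["img"])
    g=tow(*guess_f); px=proj(r,[[*g,.03]])[0]
    m=mask_near(r,px,rad)
    if m is None: return None
    g=unproj(r,m[0].reshape(-1,2).mean(0),.03)
    p,q=fit(r,m[0],(g[0],g[1],np.arange(0,3.1,.4)),BD)
    a=(np.degrees(p[2]-FENCE[2])+90)%180-90
    return np.array([*tof(p),a]),q,m[1]
def quat(yaw): # tool down, tool y axis direction = yaw-90deg..., tool x at angle yaw
    q=(R.from_euler('z',yaw)*R.from_euler('x',np.pi)).as_quat(); return [q[3],q[0],q[1],q[2]]
E
python3 - <<'E'
from h import *
import h
r=read_camera("top")
m=mask_near(r,(354,186),30); g=unproj(r,(355,198),.02)
f,q=fit(r,m[0],(g[0],g[1],[-.3,-.1,.1,.3]),FD); print("fence",f,q,m[1])
np.save("fence.npy",f); h.FENCE=f
print("block",see_block(tof(unproj(r,(387,268),.03)),20))
for n,px,z in (("car",(210,254),.04),("mouse",(511,258),.02),("pink1",(368,375),.03),("pink2",(471,353),.03),("gear",(504,175),.02)):
    w=unproj(r,px,z); print(n,w[:2].round(3),tof(w).round(3))
print("unproj landmark",tof(unproj(r,(355.2,198.7),0)))
E
```

```text
fence [ 0.68576824 -0.04306988  0.14275604] 0.6601656639948587 5083
block (array([-1.29715909e-01, -3.26318285e-02, -5.94233107e+01]), np.float64(0.908740241849074), np.int32(1912))
car [0.585 0.188] [-0.066  0.243]
mouse [ 0.574 -0.3  ] [-0.147 -0.238]
pink1 [ 0.392 -0.059] [-0.293  0.026]
pink2 [ 0.423 -0.224] [-0.286 -0.142]
gear [ 0.713 -0.294] [-0.009 -0.253]
unproj landmark [-0.00756725 -0.00289844]
```

Run:
```python
from h import *
r=read_camera("top")
im=r["img"].copy(); hsv=cv2.cvtColor(im,cv2.COLOR_BGR2HSV)
for c in ((387,268),(354,186)):
    print(hsv[c[1]-50:c[1]+50:5,c[0]].tolist())
m=((hsv[...,1]<110)&(hsv[...,2]>70)).astype(np.uint8)
m=cv2.morphologyEx(m,cv2.MORPH_CLOSE,np.ones((7,7)))
S=4; x0,y0=260,130
big=cv2.resize(im[y0:y0+190,x0:x0+190],None,fx=S,fy=S,interpolation=cv2.INTER_NEAREST)
bm=cv2.resize(m[y0:y0+190,x0:x0+190],None,fx=S,fy=S,interpolation=cv2.INTER_NEAREST)
for k in cv2.findContours(bm,cv2.RETR_EXTERNAL,cv2.CHAIN_APPROX_NONE)[0]: cv2.drawContours(big,[k],-1,(0,255,0),1)
cv2.imwrite("pics/z1.png",cv2.resize(big,(600,600)))
```

```text
[[117, 156, 108], [114, 166, 106], [115, 177, 105], [114, 159, 104], [115, 168, 103], [115, 168, 106], [136, 25, 153], [16, 18, 244], [16, 16, 246], [14, 32, 222], [22, 23, 121], [15, 17, 245], [16, 13, 249], [13, 19, 242], [5, 23, 142], [115, 172, 104], [115, 172, 104], [116, 174, 101], [115, 160, 105], [115, 172, 105]]
[[2, 244, 189], [118, 130, 59], [115, 163, 103], [115, 172, 104], [115, 167, 104], [115, 160, 105], [114, 167, 104], [11, 19, 253], [15, 6, 255], [12, 42, 188], [14, 22, 252], [15, 6, 255], [9, 45, 182], [115, 156, 54], [116, 168, 94], [116, 164, 106], [115, 161, 106], [115, 173, 103], [115, 172, 105], [115, 168, 100]]
```

View pics/z1.png

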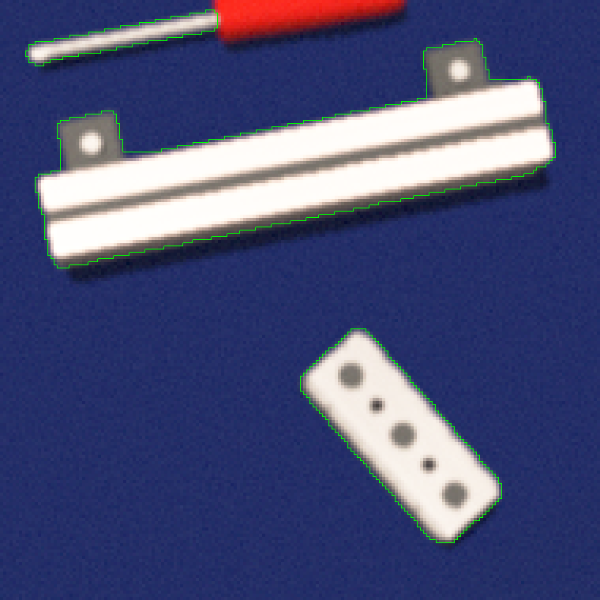

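```bash
sed -i 's/hsv\[...,1\]<70)&(hsv\[...,2\]>95)/hsv[...,1]<80)\&(hsv[...,2]>135)/; s/CLOSE,np.ones((5,5))/CLOSE,np.ones((7,7))/' h.py
python3 - <<'E'
from h import *
import h
r=read_camera("top")
m=mask_near(r,(354,186),30); g=unproj(r,(355,208),.02)
f,q=fit(r,m[0],(g[0],g[1],np.arange(-.1,.5,.1)),FD); print("fence",f,q,m[1])
np.save("fence.npy",f); h.FENCE=f
print("block",see_block(tof(unproj(r,(387,268),.03)),20))
im=r["img"].copy()
b=see_block(tof(unproj(r,(387,268),.03)),20)[0]; bw=[*tow(*b[:2]),np.radians(b[2])+f[2]]
for pts in (proj(r,box(f,*FD)),proj(r,box(bw,*BD))):
    cv2.polylines(im,[(cv2.convexHull(pts.astype(np.float32))*16).astype(np.int32)],True,(0,255,0),1,shift=4)
cv2.imwrite("pics/z2.png",cv2.resize(im[130:320,260:450],(600,600),interpolation=cv2.INTER_NEAREST))
for n,px,z in (("car",(210,254),.04),("mouse",(511,258),.02),("pink1",(368,375),.03),("pink2",(471,353),.03),("gear",(504,175),.02)):
    print(n,tof(unproj(r,px,z)).round(3))
E
```

```text
fence [ 0.68202493 -0.04457245  0.18436259] 0.9304304812155958 4401
block (array([-1.27685976e-01, -2.67984770e-02, -6.01092902e+01]), np.float64(0.9411783696529459), np.int32(1784))
car [-0.052  0.246]
mouse [-0.153 -0.231]
pink1 [-0.288  0.039]
pink2 [-0.288 -0.129]
gear [-0.015 -0.251]
```

View pics/z2.png

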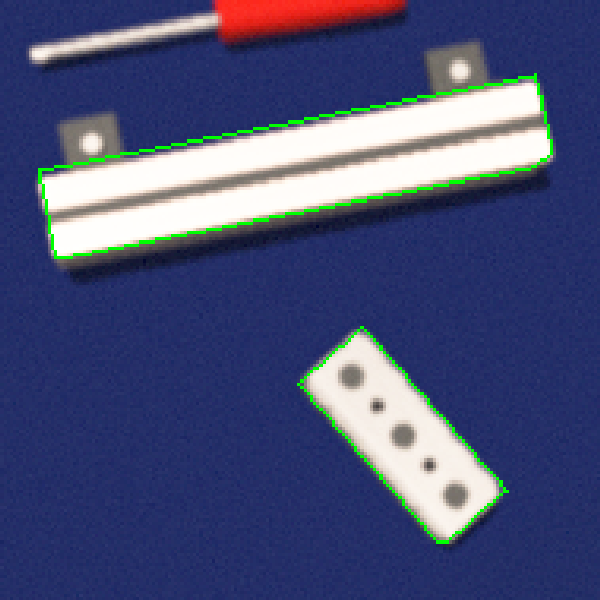

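The block fit is good. The fence fit sits about 2.5 mm too deep because its dark near face is only partly in the mask, so I'll shift it. The first push is at the block's fence-side end, away from the fence, following an arc.

```bash
cat >> h.py <<'E'
def att(af):
    """attitude with tool x (or its opposite) along fence-frame angle af (rad); smaller |q6| wins"""
    best=None
    p=np.array([*tow(-.12,0),.12])
    for k in (0,np.pi):
        q=quat(af+FENCE[2]+k); j=solve_ik(p,q)
        if j is not None and (best is None or abs(j[5])<best[0]): best=(abs(j[5]),q,k)
    return best
def arc_push(b,side,ye,deg,yc,gap=.012,half=.011,z=.006,v=.06,step=8,dry=False):
    """push end ye (body y) on long side 'side' (+1/-1), rotating about body point (0,yc) by deg"""
    th=np.radians(b[2]); Rm=lambda a: np.array([[np.cos(a),-np.sin(a)],[np.sin(a),np.cos(a)]])
    c=b[:2]+Rm(th)@[0,yc]
    def pose(a,xo,yo=0): return tow(*(c+Rm(th+a)@[side*(.02+half+xo),ye-yc+yo]))
    _,q0,k=att(th); Q=lambda a: quat(th+a+FENCE[2]+k)
    s=np.sign(deg); P=pose(0,gap)
    move_ptp([*P,.10],Q(0)); move_linear([*P,z],.12)
    move_linear([*pose(0,0),z],.05)
    n=int(np.ceil(abs(deg)/step)); fm=0
    for i in range(1,n+1):
        a=np.radians(deg)*i/n
        move_linear([*pose(a,0),z],v,attitude=Q(a)); fm=max(fm,np.linalg.norm(get_force()))
    move_linear([*pose(a,gap),z],.1); move_linear([*pose(a,gap),.12],.2)
    return fm
E
python3 - <<'E'
from h import *
import h
f=FENCE.copy(); f[:2]-=.0025*np.array([np.cos(f[2]),np.sin(f[2])]); np.save("fence.npy",f); h.FENCE=f
b=see_block((-.125,-.027))[0]; print(b)
gripper_close(); print(get_grip_width(),get_time())
_,q,k=att(np.radians(b[2])); print(k,solve_ik([*tow(-.07,0),.1],q))
print("F",arc_push(b,+1,.043,35,-.025), get_time(), get_eef_pos())
print(see_block(b[:2],60,"pics/a1.png"))
E
```

```text
[-1.24878858e-01 -2.68000468e-02 -6.06728648e+01]
1.9602397456040678e-05 2.6167
3.141592653589793 [-0.20700464  0.51631066  1.61401977  0.          1.01126222 -0.9032223 ]
F 0.8088818563870571 8.7083 [ 0.60080895 -0.0556463   0.11927806]
(array([ -0.14562797,  -0.01271397, -12.37107635]), np.float64(0.7191651451237172), np.int32(1377))
```

View pics/a1.png

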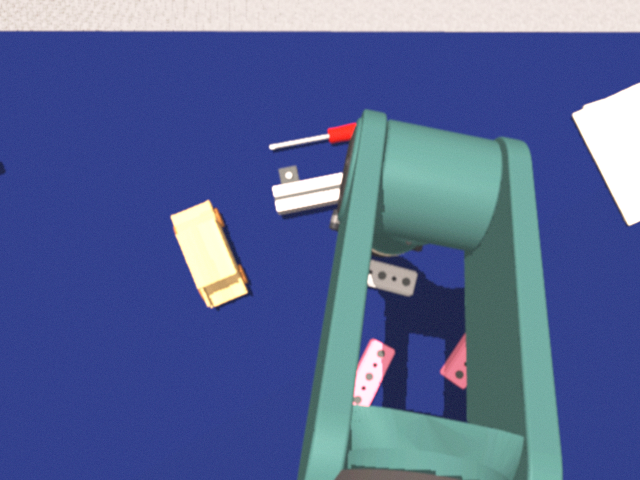

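The arm covers half the block, but the block has turned as intended. I'll swing aside and measure again.

```bash
cat >> h.py <<'E'
def aside(s=-1):
    j=list(get_qpos()); j[0]=s*1.0; move_j(j)
E
python3 - <<'E'
from h import *
aside(); print(get_time()); print(see_block((-.146,-.013),60,"pics/a2.png"),get_time())
open_gripper(); P=get_eef_pos(); print(P)
# free desk: find tip height of open fingers
print(move_linear([P[0],P[1],.03],.2), move_linear([P[0],P[1],-.012],.03,until_force=4), get_eef_pos(), get_force())
move_linear([P[0],P[1],.12],.3); print(get_time())
E
```

```text
10.4667
(array([-1.34974155e-01, -1.50667945e-02, -2.53233239e+01]), np.float64(0.9279162480147798), np.int32(1806)) 10.5167
[ 0.38154232 -0.46687455  0.11859339]
False False [ 0.38165935 -0.46702052 -0.01180296] [-0.84890574  0.46417759 -0.05364994]
14.0333
```

View pics/a2.png

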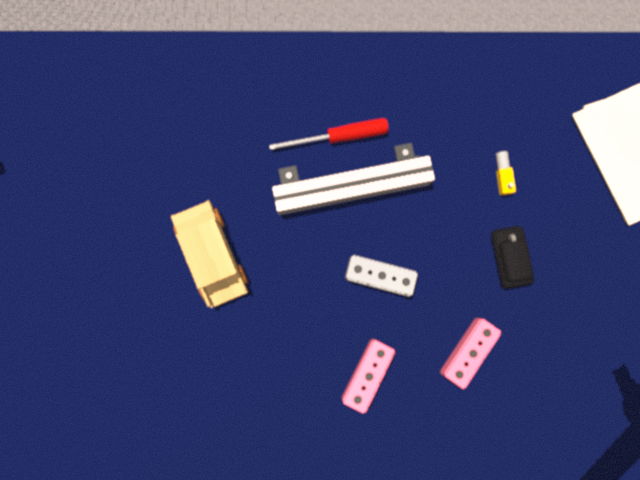

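Now at −25.3°. The open fingertips hang clear of the desk even at TCP z = −12 mm. I'll make one more closed-finger corner push to finish the rotation.

Run:
```python
from h import *
gripper_close(); b=np.array([-.135,-.015,-25.3])
print(get_time(),arc_push(b,+1,.043,24.5,-.025,v=.08),get_time())
open_gripper(); aside(); print(see_block((-.143,-.012),60),get_time())
```

```text
14.8 1.9709507755898619 19.85
(array([-0.14608794, -0.01206654, -2.79766539]), np.float64(0.9166232412714955), np.int32(1815)) 22.3583
```

Run:
```python
from h import *
_,q,k=att(0.); y=-.010; z=-.007
w=lambda x,zz=z:[*tow(x,y),zz]
move_ptp(w(-.195,.10),q); move_linear(w(-.195),.12); F0=get_force()
print(get_time(), move_linear(w(-.065),.06,until_force=25), tof(get_eef_pos()), get_force()-F0)
print(move_linear(w(-.040),.02,until_force=18), tof(get_eef_pos()), get_force()-F0, get_time())
x=tof(get_eef_pos())[0]
move_linear(w(x-.025),.08); move_linear(w(x-.025,.12),.2); aside()
b=see_block((-.02,-.012),60,"pics/a3.png"); print(b,get_time())
```

```text
25.925 False [-0.06658806 -0.00932164] [-4.47424465 -2.39124424  3.53656066]
True [-0.05392923 -0.00856247] [ 0.17157145 -1.39015617  0.19122356] 29.1333
(array([  0.01751382,  -0.05752324, -11.0290409 ]), np.float64(0.257039340899315), np.int32(6117)) 32.1083
```

View pics/a3.png

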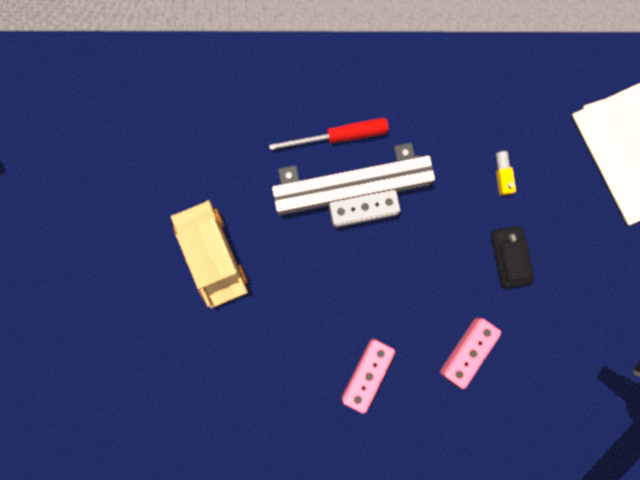

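The picture shows the block against the fence, holes at about (341,211), (365,207) and (389,202). To check it is flush, I'll measure the hole line against the fence's groove line. They should be parallel and 40 mm apart.

Run:
```python
from h import *
r=read_camera("top"); img=r["img"]; S=4 # rectified fence-frame maps: 0.25 mm/px, cols=-y, rows=-x
def rect(z,x1,x0,y1,y0):
    c=[(x1,y1),(x1,y0),(x0,y0),(x0,y1)]
    src=proj(r,[[*tow(*p),z] for p in c]).astype(np.float32)
    W,H=int((y1-y0)*4000),int((x1-x0)*4000)
    return cv2.warpPerspective(img,cv2.getPerspectiveTransform(src,np.float32([[0,0],[W,0],[W,H],[0,H]])),(W,H),flags=cv2.INTER_CUBIC)
def line(g,x1,y1,cols,rows):
    X=[];Y=[]
    for c in cols:
        w=np.clip(215-g[rows,c].astype(float),0,None)
        if w.sum()>100: X.append(x1-(np.arange(g.shape[0])[rows]*w).sum()/w.sum()/4000); Y.append(y1-c/4000)
    return np.polyfit(Y,X,1),np.std(np.polyval(np.polyfit(Y,X,1),Y)-X)
a=cv2.cvtColor(rect(.04,.05,-.01,.12,-.12),cv2.COLOR_BGR2GRAY)
print("groove slope,x",line(a,.05,.12,range(20,940,4),slice(80,160)))
b=rect(.032,.005,-.05,.07,-.08); g=cv2.cvtColor(b,cv2.COLOR_BGR2GRAY)
m=(g<185).astype(np.uint8); n,l,st,ce=cv2.connectedComponentsWithStats(m)
H=[(.005-ce[i][1]/4000,.07-ce[i][0]/4000,st[i,4]) for i in range(1,n) if 250<st[i,4]<4000 and 40<ce[i][1]<150]
print(np.round(H,4)); H=np.array(H); print(np.polyfit(H[:,1],H[:,0],1),H[:,1].mean())
print(get_time()); cv2.imwrite("pics/z4.png",np.vstack([cv2.resize(rect(.036,.05,-.06,.075,-.075),(600,440))]))
```

```text
groove slope,x (array([-0.00418838,  0.01826582]), np.float64(0.00011196832502001577))
[[-2.150e-02 -1.010e-02  1.994e+03]
 [-2.130e-02 -5.020e-02  1.982e+03]
 [-2.170e-02  2.970e-02  2.034e+03]
 [-2.140e-02 -3.020e-02  6.360e+02]
 [-2.160e-02  9.700e-03  6.920e+02]]
[-0.00539474 -0.0215445 ] -0.010222508496753501
32.1583
```

View pics/z4.png

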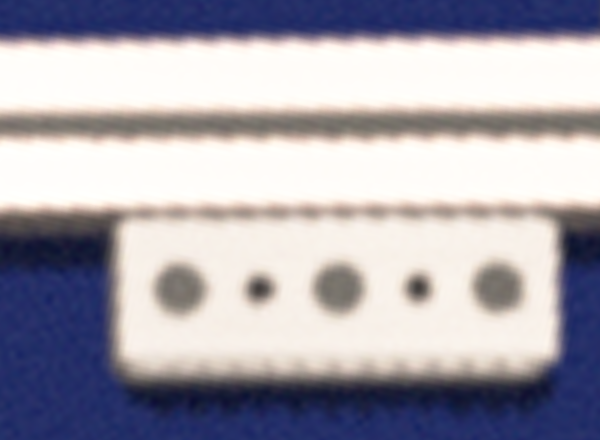

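The zoomed view shows the block tight against the fence. Hole line to groove is 39.8 mm against an expected 40, the slope differs by 0.001 rad, and the centre is at y ≈ −10 mm. Handing in.

```bash
python3 -c "
from plant import *
print(close_job(),get_time())"
```

```text
the job is handed in; nothing more can be done
the job is handed in; nothing more can be done
```

I handed the job in with the block measured flush against the fence (within about 0.1° of parallel), its centre about 10 mm from the fence's middle; the last clock reading was 32 s, the bystanders look unmoved in the pictures, and the judge's verdict was not shown.

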